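Turn the desk carousel and fetch the cream pot

ROBOT

A 6-joint arm with a two-finger parallel gripper is mounted at the origin on a cart in front of the work surface, level with it; the furniture and walls round the work are solid. World frame = base frame: x ahead of the robot, y to its left, z up, the work surface at z = 0. Lengths are in m, angles in rad, forces in N, time in s.
With the tool pointing down it reaches from about 0.275 to 0.825 m from the base axis. Payload 4.9 kg.
Tool frame: the origin (TCP) lies midway between the tips of the shut fingers; the grasp point (between the pads) lies 19 mm behind it (bot.grip_depth is the distance from the TCP to the grasp point, in m); z points along the fingers, y is the line along which they close (so a half turn about z gives the same grasp; the last joint's range is limited). The gripper opens to 85 mm and grips with 20 to 120 N. Pads are 22 mm wide; open, the fingers measure 114 mm over their backs; the gripper's body (76 mm by 85 mm) begins 54 mm behind the grasp point. The pads swing forward as they close: fully open they stand 13 mm farther back than shut.
Start: joints at [-1.287, 0.326, -0.193, 1.052, 0, 1.437], TCP at [0.223, -0.503, 0.231] pointing down, gripper open.
Joint ranges: [-2.65, 2.65], [-0.97, 1.79], [-1.3, 1.35], [-1.93, 2.1], [-1.47, 1.37], [-3.14, 3.14]. Speed limits (rad/s): [2.57, 2.57, 3.14, 3.14, 3.14, 3.14].

INTERFACE

Orientations are given as a unit quaternion [w, x, y, z].
In Python, from cell import bot gives the robot as it stands. Calls block until the motion is done:
- bot.move_pose(position, orientation): joint-space move of the TCP to a pose.
- bot.move_linear(position, speed=0.15, rotation=None, until_force=None): straight line of the TCP; rotation=None keeps the orientation; speed is the mean speed in m/s. With until_force (N) it stops when the force on the tool has changed by that much, and returns True; else False.
- bot.goto_joints(angles): joint-space move.
- bot.set_gripper(opening, grasp_force=None): opening from 0.0 (shut) to 1.0 (fully open); grasp_force is the grip in N (None keeps the last); returns when the fingers have stopped.
- bot.wait(seconds).
- bot.solve_ik(position, orientation): joint angles nearest the present ones, or None.
- bot.camera(name): name is "side" or "top" or "wrist"; returns the picture (480x640x3 uint8, red, green, blue); there is no depth.
- bot.calibration(name): a dict with "mtx" (3x3 intrinsics, pixels), "extrinsics" (4x4, takes a point from world to camera coordinates); the wrist camera has in their place "hand_eye" (4x4, takes a point from camera to tool coordinates, whose origin is the TCP and whose axes are the flange's). Camera axes: x right, y down, z forward; pixel columns grow to the right and rows downward; lengths in m; the calibration is good to about 2 mm. The wrist camera is an equidistant fisheye: a pixel r from the principal point sees the ray r / f radians off the axis. A picture is of the moment at which its call begins: read the wrist's pose just before it. calibration takes no time and is no camera call.
A pose or a line that the arm cannot do raises bot.PlanningError and nothing moves.
- bot.close_job(): hands the job in; it is judged then, once.
Trained networks look in the newest picture that a camera, given by its name, has taken for a name from the list of things; names that differ only in an ending like _2 or _b are one class to them, and where a whole thing is asked for, a point or a joint stands for the part that bears it (a point fixed in the world has none). Each returns a list of dicts, best first, with "confidence" (0 to 1); they miss things now and then, are a little off and sometimes report something else, mostly with a low value. They report only what shows in the picture. A call takes as long as a camera call.
- bot.search_frame(camera, thing): "bbox" ([left, top, width, height] in pixels, round what is visible of it).
Readings, each from a call of its own:
- bot.read_clock(): time.
- bot.read_joint_positions(): joint angles.
- bot.read_joint_vel(): joint speeds.
- bot.read_joint_efforts(): joint torques, N m.
- bot.read_position(): TCP position.
- bot.read_tool_rot(): TCP orientation.
- bot.read_ft_force(): force on the tool from outside, world axes, zero at the start.
- bot.read_moment(): the same for the moment, N m.
- bot.read_gripper_width(): opening from 0.0 (shut) to 1.0 (fully open).
- bot.read_finger_force(): force on a finger pad.
Only numpy, scipy, OpenCV 4.12 (cv2) and the standard library are available. Lean on these libraries where they do the work, as an engineer would, in place of code of your own. Each camera call takes 0.05 s, during which the arm holds its last target. There are 200 camera calls.

TASK

My pot of hand cream, the taller of the two round containers, is in the revolving desk organiser, in a compartment under the clear half-cover at the back. Gently turn the carousel by one of its upright posts until the pot has come out into the open front half, then lift it out and stand it upright in the middle of the notebook, where I can reach it.

Things in the scene. Friction and masses are not known exactly. Their poses are not given: they have to be found in the camera images.
- organiser: Fixed foot, curved wooden back wall and flat clear cover of a revolving organiser. Origin: on the turning axis, at desk level. Its x points to the middle of the covered back; -x, the open front, faces the robot within 10 degrees; z up. The cover, a sector with wooden edge bars, spans 65 degrees either side of +x, out to 153 mm from the axis; underside 86 mm, top 95 mm above the desk.
- carousel: Its wooden tray, 274 mm across; turns both ways about its origin (14 mm above the desk; z up), stays where left, 0.5 N at a post. Dividers 4 mm thick along its +x, +y, -x, -y make 4 compartments with one thing each. On each divider, 118 mm from the axis, is a round post, 12 mm thick. Heights above the origin: floor 8, rim 18, dividers 34, hub (28 across) 48, post tops 64, contents under 60 mm.
- pot_center (a point): Centre of the round cream pot with a screw lid (fixed shut): 58 mm in diameter, 50 mm tall, z up, 90 g; this point is on its axis, 25 mm above its underside. It stands in one of the two back compartments, about 80 mm from the carousel's axis; the other compartments hold a flat round tin of the same width but 20 mm tall, an eraser and a metal pencil sharpener.
- notebook_top (a point): Middle of the top face of the dark blue closed notebook lying to the left of the organiser, fixed to the desk: 263 mm (its x) by 170 mm (its y), 22 mm thick; this point is 22 mm above the desk; z up.

How it is judged:
On the way, in this order (a step that is already met when the one before it is completed fails the run):
1. the carousel has brought the cream pot, still standing in its compartment, into the open front half (x of pot_center in the frame of organiser below -0.015 m and horizontal distance between pot_center and carousel below 0.12 m and z of pot_center in the frame of carousel below 0.04 m and angle between pot_center's own z axis and vertical below 0.35 rad), for 0.2 s.
2. the cream pot has been lifted out of the organiser (z of pot_center in the frame of carousel above 0.06 m), for 0.1 s.
At the end, for the whole second after the job is handed in: The cream pot stands upright (within 10 degrees) and still on the notebook, its centre within 80 mm along and 50 mm across of the notebook's middle, so that all of it is on the cover (x of pot_center in the frame of notebook_top between -0.08 and 0.08 m and y of pot_center in the frame of notebook_top between -0.05 and 0.05 m and z of pot_center in the frame of notebook_top between 0.018 and 0.032 m and angle between pot_center's own z axis and vertical below 0.17 rad); the robot touches nothing.
It fails at once if the carousel is spun faster than 3 rad/s (angular speed of carousel above 3 rad/s).
It also fails if it takes over 56 s, if anything falls off the work surface, if the arm or the gripper's body presses on something with over 40 N, if the wrist force passes 120 N, or if a joint passes its speed limit or range.

## Working session

There is one attempt and no reset: what is moved stays moved. The work goes in short steps, each a Python script; the robot and the scene stay as the last script left them, time stands still between calls to the robot, and variables do not carry over. Pictures are saved under pics/ and viewed, at most 10 in all, crops included, and the job is handed in when it is done.

```bash
mkdir -p pics; ls; python3 - <<'E'
from cell import bot
import cv2,numpy as np
np.set_printoptions(precision=4,suppress=True)
for c in ("top","side"):
    im=bot.camera(c); cv2.imwrite(f"pics/{c}0.png",im[:,:,::-1])
    k=bot.calibration(c); print(c,k["mtx"],k["extrinsics"])
    for t in ("organiser","carousel","pot_center","notebook_top"):
        try: print(t,bot.search_frame(c,t)[:2])
        except Exception as e: print(t,e)
print(bot.read_clock(), bot.read_tool_rot())
E
```

```text
pics
top [[450.7638   0.     317.9273]
 [  0.     450.7638 245.5275]
 [  0.       0.       1.    ]] [[ 0.0068 -1.      0.0019  0.0641]
 [-0.9892 -0.007  -0.1463  0.5859]
 [ 0.1463 -0.0008 -0.9892  0.8646]
 [ 0.      0.      0.      1.    ]]
organiser [{'bbox': [345.8, 168.0, 145.5, 74.3], 'confidence': 0.75}]
carousel [{'bbox': [352.6, 218.8, 135.3, 98.8], 'confidence': 0.59}]
pot_center []
notebook_top [{'bbox': [164.8, 192.5, 105.5, 130.9], 'confidence': 0.82}]
side [[624.2507   0.     318.3844]
 [  0.     624.2507 241.6462]
 [  0.       0.       1.    ]] [[ 0.9998  0.011  -0.0156 -0.5877]
 [-0.0076 -0.5203 -0.854   0.1193]
 [-0.0175  0.8539 -0.5201  1.2466]
 [ 0.      0.      0.      1.    ]]
organiser [{'bbox': [312.1, 260.2, 87.2, 138.7], 'confidence': 0.86}]
carousel [{'bbox': [234.8, 272.4, 121.3, 123.8], 'confidence': 0.73}]
pot_center [{'bbox': [335.0, 329.5, 22.8, 32.8], 'confidence': 0.87}]
notebook_top [{'bbox': [250.7, 201.8, 116.8, 54.8], 'confidence': 0.88}]
0.5 [-0.0001  0.9783  0.2074 -0.    ]
```

View pics/top0.png

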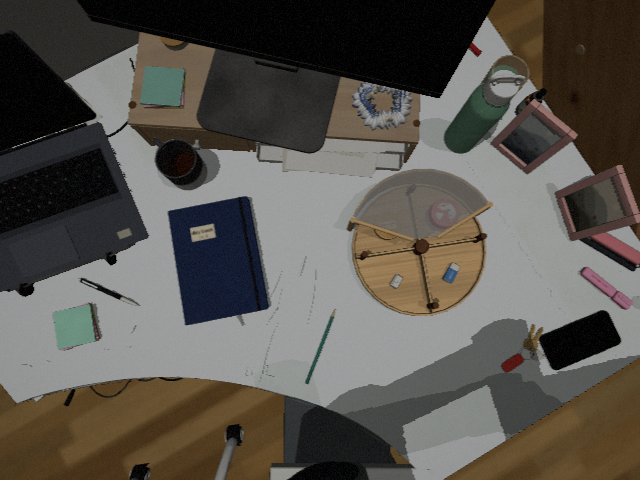

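View pics/side0.png

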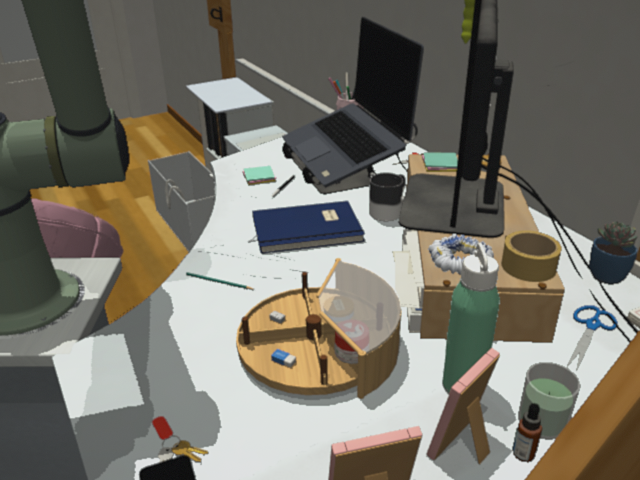

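The top view shows the hub at about (421,247), with posts at (364,255) on the left, (433,306) at the front and (484,237) on the right. The red and white pot is under the cover at back right (443,210), and the side view detection agrees. The notebook is at about (218,260). Turning clockwise, by pushing the front post to the left, brings the pot out at front right.

```bash
cat > h.py <<'E'
import numpy as np, cv2
from cell import bot
from scipy.spatial.transform import Rotation as R
np.set_printoptions(precision=4,suppress=True)
def pix2w(cam,uv,z):
    k=bot.calibration(cam); T=np.linalg.inv(k["extrinsics"])
    uv=np.atleast_2d(uv).astype(float)
    d=np.c_[uv,np.ones(len(uv))]@np.linalg.inv(k["mtx"]).T@T[:3,:3].T
    o=T[:3,3]; return o+d*((z-o[2])/d[:,2])[:,None]
def w2pix(cam,P):
    k=bot.calibration(cam); E=k["extrinsics"]
    p=(np.atleast_2d(P)@E[:3,:3].T+E[:3,3])@k["mtx"].T
    return p[:,:2]/p[:,2:]
def down(yaw):
    "tool pointing down, closing line (tool y) along world angle yaw, as wxyz"
    y=np.array([np.cos(yaw),np.sin(yaw),0]); z=np.array([0,0,-1.])
    q=R.from_matrix(np.c_[np.cross(y,z),y,z]).as_quat()
    return q[[3,0,1,2]]
E
cat > m.py <<'E'
from h import *
im=cv2.imread("pics/top0.png")
posts=pix2w("top",[[364,255],[433,306],[484,237]],.078); hub=pix2w("top",[421,246],.062)
print("posts",posts,"hub",hub)
c=(posts[0]+posts[2])/2; print("c",c, np.linalg.norm(posts-c,axis=1),np.degrees(np.arctan2(*(posts-c)[:,1::-1].T if 0 else ((posts-c)[:,1],(posts-c)[:,0]))))
for z in (.062,.072): print("pot",pix2w("top",[443,210],z)-c)
b=pix2w("top",[[349,222],[492,205]],.095)-c; print("bars",b,np.degrees(np.arctan2(b[:,1],b[:,0])),np.linalg.norm(b,axis=1))
B,G,Rr=[im[:,:,i].astype(int) for i in range(3)]
m=((B-Rr>25)&(B<140)).astype(np.uint8); m[:,:150]=0; m[:,290:]=0; m[:180]=0; m[335:]=0
m=cv2.morphologyEx(m,cv2.MORPH_CLOSE,np.ones((9,9)))
ct=max(cv2.findContours(m,0,1)[0],key=cv2.contourArea)[:,0]
w=pix2w("top",ct,.022)[:,:2]; r=cv2.minAreaRect((w*1000).astype(np.float32)); print("nb",r)
big=cv2.resize(im[160:340,150:510],None,fx=2.2,fy=2.2,interpolation=cv2.INTER_CUBIC)
f=lambda p:tuple(((w2pix("top",p)[0]-[150,160])*2.2).round().astype(int))
bx=cv2.boxPoints(r)/1000
for p in bx: cv2.circle(big,f([*p,.022]),3,(0,255,255),-1)
C=c[:2]
for rr,z in ((.137,.032),):
    for a in np.linspace(0,2*np.pi,72): cv2.circle(big,f([C[0]+rr*np.cos(a),C[1]+rr*np.sin(a),z]),1,(0,255,0),-1)
for p in posts: cv2.circle(big,f(p),2,(0,255,0),-1)
cv2.circle(big,f([*C,.062]),2,(255,0,255),-1)
cv2.imwrite("pics/ov.png",big)
E
python3 m.py
```

```text
posts [[ 0.5624 -0.0208  0.078 ]
 [ 0.4658 -0.151   0.078 ]
 [ 0.5993 -0.2542  0.078 ]] hub [[ 0.5832 -0.135   0.062 ]]
c [ 0.5809 -0.1375  0.078 ] [0.1181 0.1159 0.1181] [  98.9787 -173.2908  -81.0213]
pot [[ 0.0752 -0.0434 -0.016 ]]
pot [[ 0.0729 -0.0405 -0.006 ]]
bars [[ 0.0428  0.1466  0.017 ]
 [ 0.0781 -0.1286  0.017 ]] [ 73.7299 -58.7433] [0.1537 0.1514]
nb ((559.9480590820312, 274.5718688964844), (238.15658569335938, 168.27218627929688), 11.684382438659668)
```

View pics/ov.png

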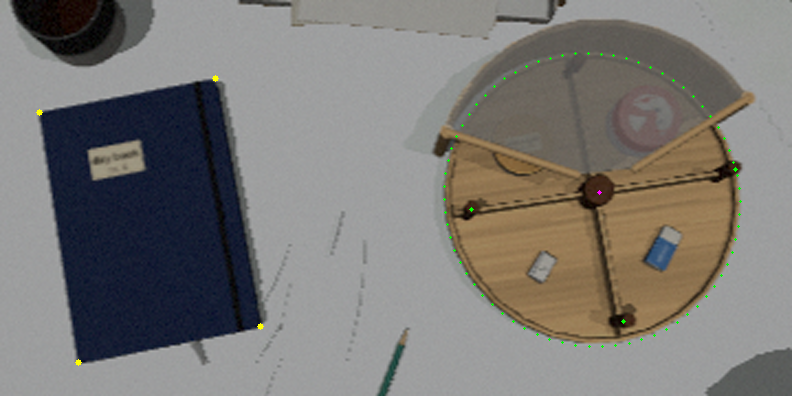

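The overlay fits the rim, posts and notebook. The cover is 238 mm long, so the 263 mm probably includes the ribbon. The organiser's yaw is about 7.5°. The pot is at about -30° in world angle and 84 mm from the axis. I'll straddle the front post and turn the carousel by -85°.

```bash
cat > turn.py <<'E'
from h import *
C=np.array([.5818,-.1368]); post=np.array([.4658,-.151])
v=post-C; a0=np.arctan2(v[1],v[0])%(2*np.pi); r=.117
print(np.degrees(a0),np.linalg.norm(v))
angs=a0-np.radians(np.r_[np.arange(0,96,9.0),]); Z=.05
pos=lambda a,z=Z:np.array([C[0]+r*np.cos(a),C[1]+r*np.sin(a),z])
best=None
for off in (np.pi/2,-np.pi/2):
    js=[bot.solve_ik(pos(a),down(a+off)) for a in angs]
    if any(j is None for j in js): print(off,"none"); continue
    m=max(abs(j[5]) for j in js); print(off,[round(j[5],2) for j in js])
    if best is None or m<best[0]: best=(m,off)
off=best[1]
bot.set_gripper(.45)
bot.move_pose(pos(a0,.20),down(a0+off))
bot.move_linear(pos(a0),speed=.12,until_force=8)
print("at",bot.read_position(),bot.read_ft_force(),bot.read_clock())
for a in angs[1:]:
    bot.move_linear(pos(a),speed=.06,rotation=down(a+off))
    f=bot.read_ft_force(); print(np.degrees(a).round(1),f)
    if np.linalg.norm(f[:2])>15: print("high force"); break
p=bot.read_position(); bot.move_linear([p[0],p[1],.22],speed=.2)
for c in ("top","side"):
    cv2.imwrite(f"pics/{c}1.png",bot.camera(c)[:,:,::-1]); print(bot.search_frame(c,"pot_center")[:2])
print(bot.read_clock())
E
python3 turn.py
```

```text
186.97907114254738 0.11686590606331684
1.5707963267948966 [np.float64(2.56), np.float64(2.75), np.float64(2.94), np.float64(3.14), np.float64(-2.95), np.float64(-2.76), np.float64(-2.57), np.float64(-2.38), np.float64(-2.2), np.float64(-2.03), np.float64(-1.86)]
-1.5707963267948966 [np.float64(-0.59), np.float64(-0.4), np.float64(-0.2), np.float64(-0.01), np.float64(0.19), np.float64(0.38), np.float64(0.57), np.float64(0.76), np.float64(0.94), np.float64(1.11), np.float64(1.28)]
at [ 0.4662 -0.1513  0.0506] [-0.3883 -0.7034  0.5141] 4.1833
178.0 [ 0.4935  0.4706 -0.1609]
169.0 [ 0.1812  0.804  -0.7457]
160.0 [ 0.0671 -0.0791  1.5062]
151.0 [ 0.0155 -0.2432 -0.0364]
142.0 [-0.6547  0.0922  0.9949]
133.0 [ 0.1026 -0.7595 -0.6693]
124.0 [-0.3805 -0.1133 -0.6459]
115.0 [-0.4434  0.0649 -0.0518]
106.0 [ 0.4976 -0.7242 -0.2208]
97.0 [-0.7283 -0.6012 -0.3523]
[]
[{'bbox': [272.4, 328.5, 37.3, 42.4], 'confidence': 0.61}]
9.9667
```

View pics/top1.png

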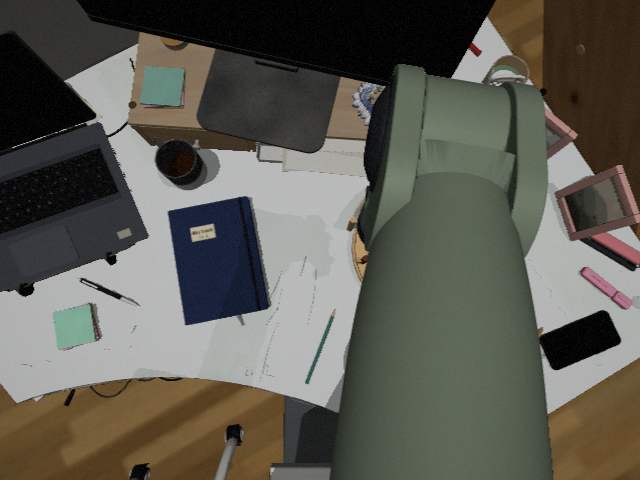

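The arm blocks the top view. The side detector shows the pot has moved forward. I'll move the arm aside to localise the pot.

```bash
python3 - <<'E'
from h import *
bot.set_gripper(1.0)
bot.move_pose([.42,.24,.30],down(np.radians(60)))
im=bot.camera("top"); cv2.imwrite("pics/top2.png",im[:,:,::-1]); print(bot.search_frame("top","pot_center")[:3])
cv2.imwrite("pics/ov2.png",cv2.resize(im[150:340,330:510,::-1],None,fx=3,fy=3,interpolation=cv2.INTER_CUBIC))
print(bot.read_clock())
E
```

```text
[{'bbox': [438.4, 252.4, 33.2, 28.9], 'confidence': 0.76}]
11.775
```

View pics/ov2.png

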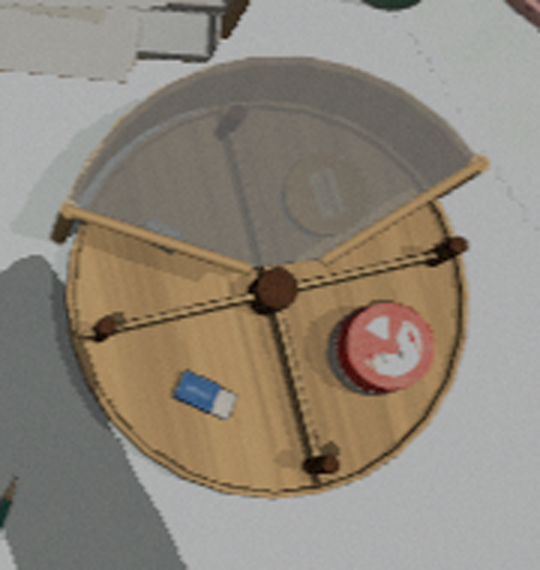

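The pot is in the open front right. The centre of its lid is at crop (388,346), which is image pixel (459.3,265.3). The tin is still under the cover. I'll now do the radial grasp.

```bash
cat > grasp.py <<'E'
from h import *
C=np.array([.5818,-.1368]); p=pix2w("top",[459.3,265.3],.072)[0][:2]; v=p-C
a=np.arctan2(v[1],v[0]); y=np.radians(7.5)
print("pot",p,"r",np.linalg.norm(v),"ang",np.degrees(a),"org x",v@[np.cos(y),np.sin(y)])
# pixel of lid and base edges at this estimate for check: diameter
d=pix2w("top",[[343/3+330,265.3],[434/3+330,265.3]],.072); print("lid dia",np.linalg.norm(d[0]-d[1]))
c=[(abs(j[5]),o) for o in (0,np.pi) for j in [bot.solve_ik([*p,.04],down(a+o))] if j is not None]; print(c)
q=down(a+min(c)[1])
bot.move_pose([*p,.20],q)
bot.move_linear([*p,.09],speed=.15)
print(bot.move_linear([*p,.042],speed=.06,until_force=5))
cv2.imwrite("pics/side3.png",cv2.resize(bot.camera("side")[220:420,180:440,::-1],None,fx=3,fy=3,interpolation=cv2.INTER_CUBIC)[:600,:780])
print(bot.read_position(),bot.read_ft_force(),bot.read_clock())
E
python3 grasp.py
```

```text
pot [ 0.5444 -0.2059] r 0.0785893450766998 ang -118.41653042696268 org x -0.046100984324615984
lid dia 0.05879181208445575
[(np.float64(3.134038678225859), 0), (np.float64(0.007553975363934207), 3.141592653589793)]
False
[ 0.5448 -0.2061  0.0424] [-0.0114  0.2765  0.6877] 15.3833
```

View pics/side3.png

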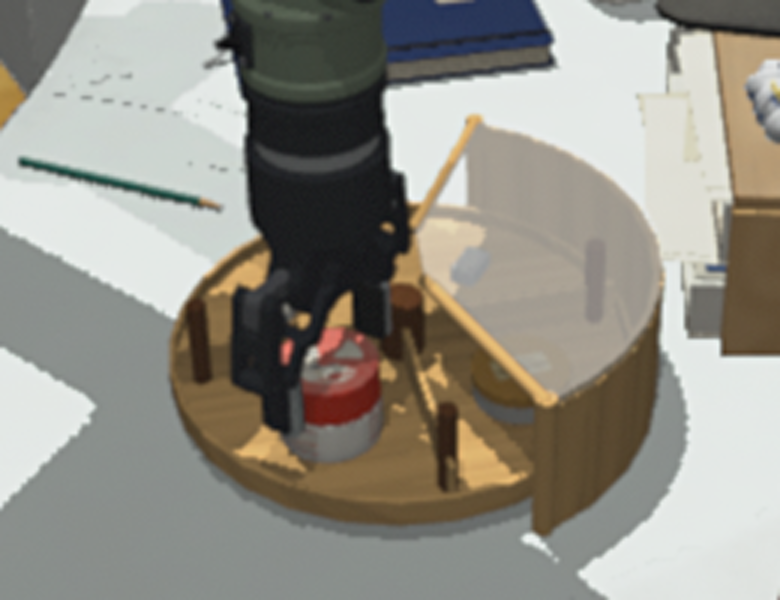

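The pot is between the fingers, which are clear of the hub, dividers and cover. I'll grip, lift and place it.

```bash
cat > place.py <<'E'
from h import *
p=bot.read_position()
bot.move_linear([p[0],p[1],.037],speed=.05,until_force=6)
bot.set_gripper(0.0,grasp_force=30)
w=bot.read_gripper_width(); print("w mm",w*85,bot.read_finger_force())
if not .55<w<.8: raise SystemExit("bad grip")
z0=bot.read_position()[2]
bot.move_linear([p[0],p[1],.20],speed=.1)
print("held",bot.read_gripper_width()*85,bot.read_ft_force(),z0)
n=[.560,.2746]
q=min((abs(bot.solve_ik([*n,.04],down(o))[5]),o) for o in (np.radians(11.7-90),np.radians(11.7+90)))[1]
bot.move_pose([*n,.20],down(q))
bot.move_linear([*n,.06],speed=.12)
print("contact",bot.move_linear([*n,z0-.004],speed=.02,until_force=3),bot.read_position(),z0,bot.read_ft_force())
bot.set_gripper(1.0)
bot.wait(.3)
bot.move_linear([*n,.22],speed=.12)
bot.move_pose([.38,-.05,.30],down(q))
for c in ("top","side"):
    cv2.imwrite(f"pics/{c}4.png",bot.camera(c)[:,:,::-1]); print(bot.search_frame(c,"pot_center")[:2])
print(bot.read_clock())
a=cv2.imread("pics/top4.png")[180:340,150:290]; b=cv2.imread("pics/side4.png")[140:300,230:390]
cv2.imwrite("pics/fin.png",cv2.resize(np.hstack([a,b]),None,fx=2.6,fy=2.6))
E
python3 place.py
```

```text
w mm 56.88519407595429 32.086975435959175
held 56.9161424429889 [ 0.1563  0.2571 -1.1657] 0.03732698449244515
contact True [0.5598 0.2745 0.0358] 0.03732698449244515 [ 0.061  -0.0347  4.556 ]
[{'bbox': [197.7, 241.8, 34.8, 31.7], 'confidence': 0.77}]
[{'bbox': [293.4, 198.8, 27.0, 27.4], 'confidence': 0.74}]
25.9583
```

View pics/fin.png

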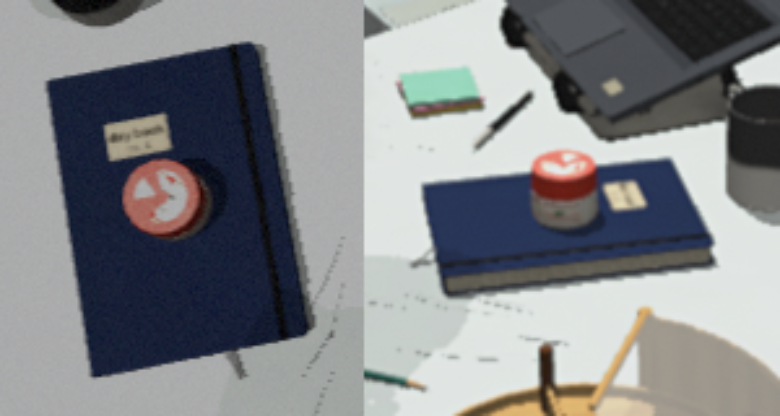

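The pot stands upright in the middle of the notebook in both views: at about (161,198) in the left crop, shifted a little by its height, and central in the side view. The arm is clear, so I'm handing in.

```bash
python3 -c "
from cell import bot
print(bot.close_job())"
```

```text
the job is handed in; nothing more can be done
None
```

I turned the carousel by its front post until the pot was in the open front, lifted the pot out, and stood it upright in the middle of the notebook; the job was handed in at about 26 s, but no verdict came back.

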